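# Free the locked lid of a microcentrifuge with its release pin

### The job

The power is out and the microcentrifuge's lid is locked over the samples. Take the blue-handled release pin from the tool stand, reach down through the steel slot in the front of the centrifuge's deck, feel gently along it for the hidden latch finger that gives and press that until the lid springs fully open, then put the pin back in its own place in the stand, upright and right down to its flange. Do not force the pin or lean on the machine, and leave everything else standing as it was.

Things in the scene. Friction and masses are not known exactly. Their poses are not given: they have to be found in the camera images.
- centrifuge: White and grey benchtop microcentrifuge, 260 (x) x 200 (y) x 137 mm, fixed. Origin: centre of its underside; -x its front, +y its left, z up. Its flat front deck is 115 mm above the worktop: steel access slot on its left, control panel (13 mm high) at y -80 to 20. Lid front edge 37 mm behind the slot's middle, 22 mm above the deck; it swings up and back. Over 20 N on it is forcing.
- access_slot (a point): Middle of the access slot's mouth, on the deck; axes as the centrifuge. Steel insert; mouth 15 (x) x 39 (y) mm narrows in 5 mm to 9 x 33 mm, 14 mm deep, then hollow. 22 mm below the mouth is a rigid plate with a notch 10 mm wide along y, centred anywhere within 12 mm of the slot's middle (unseen, differs per machine). In it, 26 to 38 mm below the mouth, lies the latch finger, 7 mm wide.
- lid_front (a point): Middle of the lip on the lid's front edge: 122 mm above the worktop shut, about 293 mm fully open. Pushed down, the latch finger yields on a spring: 2 to 3 N at first, about 8 N after 8 mm, where it lets the lid go (before, the lid lifts 8 mm at most); some 3 mm farther (11 N) is a rigid stop. Let go, it springs back. A freed lid rises by its own spring in about 3 s and stays open.
- tool_stand: Grey plastic stand, 64 (x) x 134 (y) x 78 mm, fixed: a 10 mm top plate on two end legs, open below. Origin: centre of its underside. Two tools hang through its plate: at y = +33 mm the release pin (round blue handle, steel insert), at y = -35 mm the black T-handled rotor key, whose T lies across the stand and reaches 110 mm above the worktop.
- pin_socket (a point): Centre of the mouth of the release pin's round socket, on top of the stand's plate, 78 mm above the worktop: a steel insert, 15 mm wide mouth narrowing in 5 mm to a 9 mm bore, 10 mm deep and open below.
- release_pin: Release pin with round blue handle, 110 mm long, 50 g. Origin: tip of its shaft; z from tip to handle. Shaft 6 mm wide, 62 mm long, blunt tip; flange 24 mm wide, 62 to 66 mm above the tip; handle 18 mm wide, 66 to 110 mm above the tip, gripped from above. Stowed, it hangs upright with its flange on the stand, tip 62 mm below the socket's mouth.
- rotor_key: Black T-handled rotor key hanging in the stand, 92 mm long; origin: the lower end of its shaft. To be left alone.
- ethanol: White reagent bottle with red cap, 62 mm wide, 145 mm high, bystander; origin: centre of its underside.
- lysis: White reagent bottle with white cap, 50 mm wide, 100 mm high, bystander; origin: centre of its underside.
- notebook: Yellow notebook, 75 x 108 x 11 mm, bystander; origin: centre of its underside.
- marker_black: Black marker, 147 mm long, lying on the worktop, bystander; origin: centre of its underside.
- freezer_box: Pale card freezer box, 80 x 128 x 34 mm, bystander; origin: centre of its underside. Behind it, between the stand and the centrifuge, a fixed white tube block holds three capped tubes that reach 125 mm above the worktop: carry the pin over them.

How it is judged:
On the way, in this order (a step that is already met when the one before it is completed fails the run):
1. the release pin's tip is in the access slot, at least 10 mm deep, while the lid is still shut (horizontal distance between release_pin and access_slot below 0.018 m and z of release_pin in the frame of access_slot below -0.01 m and height (world z) of lid_front below 0.14 m), for 0.1 s.
2. the latch has let go and the lid has sprung open (height (world z) of lid_front above 0.275 m), for 0.2 s.
At the end, for the whole second after the job is handed in: The lid stands open (its front lip more than 275 mm above the worktop) and the release pin hangs at rest in its own socket of the stand, within 6 mm of the middle, tip at least 58 mm below the mouth (flange down to 4 mm or less), within 0.1 rad of upright, let go (height (world z) of lid_front above 0.275 m and horizontal distance between release_pin and pin_socket below 0.006 m and z of release_pin in the frame of pin_socket below -0.058 m and angle between release_pin's own z axis and vertical below 0.1 rad and linear speed of release_pin below 0.02 m/s); the robot touches nothing.
It fails at once if the pin is forced: it presses on the centrifuge with more than 20 N (contact force between release_pin and centrifuge above 20 N).
It fails at once if the robot leans on the centrifuge or its lid with more than 20 N (contact force between the arm and centrifuge above 20 N).
It fails at once if the rotor key or a bystander is pushed away from its place by more than 25 mm (distance of any of rotor_key, ethanol, lysis, notebook, marker_black, freezer_box from where it was at the start of the episode above 0.025 m).
It also fails if it takes over 72 s, if anything falls off the work surface, if the arm or the gripper's body presses on something with over 40 N, if the wrist force passes 120 N, or if a joint passes its speed limit or range.

### The arm

A 6-joint arm with a two-finger parallel gripper is mounted at the origin on a cart in front of the work surface, level with it; the furniture and walls round the work are solid. World frame = base frame: x ahead of the robot, y to its left, z up, the work surface at z = 0. Lengths are in m, angles in rad, forces in N, time in s.
With the tool pointing down it reaches from about 0.375 to 0.9 m from the base axis. Payload 3.1 kg.
Tool frame: the origin (TCP) lies between the finger pads; the fingertips stand 19 mm ahead of it and the grasp point (between the pads) is the TCP; z points along the fingers, y is the line along which they close (so a half turn about z gives the same grasp; the last joint's range is limited). The gripper opens to 87 mm and grips with 3 to 60 N. Pads are 19 mm wide; open, the fingers measure 117 mm over their backs; the gripper's body (75 mm by 190 mm) begins 51 mm behind the grasp point.
Start: joints at [-1.438, 0.527, 1.433, -0, 1.181, -0.178], TCP at [0.191, -0.595, 0.21] pointing down, gripper open.
Joint ranges: [-3.08, 3.08], [-0.75, 2.2], [0.22, 2.44], [-1.43, 4.57], [0, 2.65], [-2.85, 2.85]. Speed limits (rad/s): [2.79, 2.79, 3.14, 3.14, 3.14, 3.14].

### API

Orientations are given as a unit quaternion [x, y, z, w].
In Python, from workcell import readout, optics, order gives the robot as it stands.
- The arm moves only by the tool arm_command, never from a script. Its argument "plan" is a list of rows, each a list of 6 numbers: the shift along the tool's x, y, z in mm, then the turn, a rotation vector about the tool's x, y, z in rad. A call has exactly 10 rows; each row shifts and turns the commanded pose from where the row before left it, along the tool's axes as they then stand; what a row does not reach is not made up. A row lasts 1/12 s, in which the tool goes at most 41.7 mm and 7.16 degrees, less where a joint would pass 70% of its speed; a pose out of reach is approached as far as the arm can. A call with a gripper value outside its range is refused whole. "jaw" is the closure in counts, from 0 (fully open) to 255 (shut), set as the call begins (left out, the last holds). The fingers move at their own pace and stop on an object; "newtons" is the grip in N (left out, the last holds). Time passes only in rows, so rows that do not move let the fingers close, or fill a call up. It gives the time, the measured TCP pose, the force, the opening and the grip force at its end, in the units of the state.
- readout.get_obs(): the state, without advancing time (a new reading comes with each control period).
- optics.read_camera(name): name is "scene" or "side" or "wrist"; returns a dict with "image" (384x512x3 uint8, red, green, blue), "z_map" (384x512 float32, m along the optical axis (not along the pixel's ray), 0 where there is no reading), "K" (3x3 intrinsics, pixels), "k1" (the pictures are not rectified: a ray, as slopes to the right and down, at radius r is drawn at 1 + k1 r^2 times it, then the intrinsics apply), "xyz" and "attitude" of the camera in the world. Camera axes: x right, y down, z forward; pixel columns grow to the right and rows downward; lengths in m; the calibration is good to about 2 mm. A picture is of the moment at which its call begins.
- order.finish_job(): hands the job in; it is judged then, once.
The state is a dict: "t": time; "joints": joint angles; "joint_vel": joint speeds; "effort": joint torques, N m; "eef_pos": TCP position; "eef_rot": TCP orientation; "force": force on the tool from outside, world axes, zero at the start; "torque": the same for the moment, N m; "width": opening from 0.0 (shut) to 1.0 (fully open); "finger_force": force on a finger pad.
Only numpy, scipy, OpenCV 4.12 (cv2) and the standard library are available. Lean on these libraries where they do the work, as an engineer would, in place of code of your own. Each camera call takes 0.05 s, during which the arm holds its last target. There are 200 camera calls.

## Working session

There is one attempt and no reset: what is moved stays moved. The work goes in short steps, Python scripts to look and compute and a tool call to move; the robot and the scene stay as the last step left them, time stands still between calls to the robot, and variables do not carry over. Pictures are saved under pics/ and viewed, at most 13 in all, crops included, and the job is handed in when it is done.

Besides the shell and the picture viewer there is one more tool, called by a JSON object that holds its "name" and its "arguments". arm_command: Moves the arm, as the interface text tells. Its arguments: {"type":"object","properties":{"plan":{"type":"array","items":{"type":"array","items":{"type":"number"}}},"jaw":{"type":"number"},"newtons":{"type":"number"}},"required":["plan"]}

```bash
ls; mkdir -p pics; cat > h.py <<'E'
import numpy as np, cv2
from scipy.spatial.transform import Rotation as R
from workcell import readout, optics, order
def cam(n):
    return optics.read_camera(n)
def RT(c):
    a=np.array(c['attitude'],float)
    return (a if a.shape==(3,3) else R.from_quat(a).as_matrix()), np.array(c['xyz'])
def rays(c,uv):
    uv=np.asarray(uv,float).reshape(-1,2);K=np.array(c['K'])
    d=np.c_[(uv[:,0]-K[0,2])/K[0,0],(uv[:,1]-K[1,2])/K[1,1]]
    s=d.copy()
    for _ in range(20): s=d/(1+c['k1']*(s**2).sum(1,keepdims=True))
    A,_=RT(c); return np.c_[s,np.ones(len(s))]@A.T
def plane(c,uv,z):
    r=rays(c,uv);o=np.array(c['xyz']); return o+r*((z-o[2])/r[:,2])[:,None]
def cloud(c):
    v,u=np.mgrid[:384,:512]; r=rays(c,np.c_[u.ravel(),v.ravel()])
    P=np.array(c['xyz'])+r*c['z_map'].reshape(-1,1); P[c['z_map'].ravel()==0]=np.nan
    return P.reshape(384,512,3)
def save(c,f): cv2.imwrite('pics/'+f,cv2.cvtColor(c['image'],cv2.COLOR_RGB2BGR))
E
python3 - <<'E'
from h import *
import pickle
o=readout.get_obs();print(o)
for n in['scene','side','wrist']:
    c=cam(n);save(c,n+'0.png');pickle.dump(c,open(n+'0.pkl','wb'));print(n,c['xyz'],c['attitude'],c['K'],c['k1'])
a=cv2.imread('pics/scene0.png');b=cv2.imread('pics/side0.png')
cv2.imwrite('pics/both0.png',np.vstack([a,b])[:, :])
E
```

```text
pics
{'t': 0.0, 'joints': array([-1.43849289e+00,  5.28463865e-01,  1.43390036e+00, -2.88808656e-05,
        1.18138218e+00, -1.78500915e-01]), 'joint_vel': array([ 5.70321716e-04,  7.19978051e-05, -7.00700800e-04, -9.67049062e-04,
       -1.72947023e-03, -5.69275425e-04]), 'effort': array([-2.90528851e-04, -4.40041351e+01, -1.76591778e+01,  6.31905673e-02,
        5.82204515e-02, -1.74255647e-04]), 'eef_pos': array([ 0.19105821, -0.59428663,  0.20897369]), 'eef_rot': array([ 9.87947939e-01,  1.54782782e-01,  1.15224334e-05, -1.07689695e-03]), 'force': array([-0.18805618, -0.62048734,  0.45600559]), 'torque': array([-0.02968842, -0.02579877,  0.00100088]), 'finger_force': 0.0, 'width': 0.9996221725669278}
scene [-0.15541603  0.36140549  0.98244636] [-0.43207279  0.83001281 -0.30880356  0.17038839] [[365.63729996   0.         257.88879766]
 [  0.         365.63729996 192.09737092]
 [  0.           0.           1.        ]] 0.01894138883996127
side [ 0.56772402 -1.29010457  1.12917654] [ 0.90585622  0.0163519  -0.00704463 -0.42321093] [[439.39058868   0.         247.30444966]
 [  0.         439.39058868 188.57419089]
 [  0.           0.           1.        ]] -0.12756856867270372
wrist [ 0.26568217 -0.57164395  0.38308754] [ 0.8000317  -0.58241962 -0.0853812   0.11595996] [[271.84557766   0.         256.88825357]
 [  0.         271.84557766 189.58101376]
 [  0.           0.           1.        ]] 0.005254486927302585
```

View pics/scene0.png

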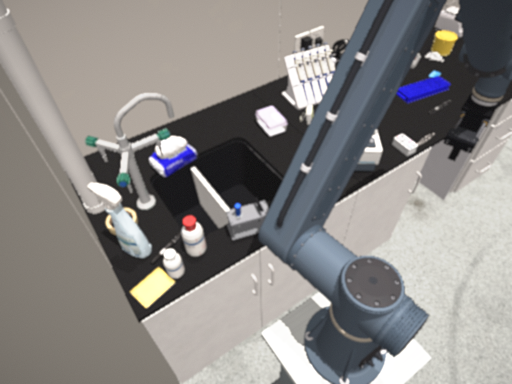

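View pics/side0.png

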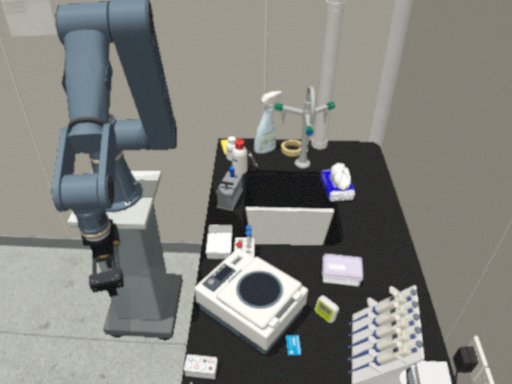

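The scene view shows the stand near (248,218) with the blue handle at about (238,209). The side view shows the stand near (231,187) and the centrifuge near (252,295), with its slot near (238,260). I'll zoom in and measure.

```bash
python3 - <<'E'
from h import *
import pickle
S=pickle.load(open('side0.pkl','rb'));C=pickle.load(open('scene0.pkl','rb'))
a=cv2.resize(cv2.imread('pics/side0.png')[150:350,190:320],None,fx=3,fy=3,interpolation=cv2.INTER_CUBIC)
b=cv2.resize(cv2.imread('pics/scene0.png')[185:285,130:280],None,fx=2.7,fy=2.7,interpolation=cv2.INTER_CUBIC)
o=np.zeros((600,800,3),np.uint8);o[:600,:390]=a;o[:270,394:394+405]=b[:270,:405];cv2.imwrite('pics/z1.png',o)
P=cloud(S);Q=cloud(C)
for n,c,X in(('side',S,P),('scene',C,Q)):
    h=cv2.cvtColor(c['image'],cv2.COLOR_RGB2HSV)
    m=cv2.inRange(h,(100,120,60),(130,255,255));k,l,s,ce=cv2.connectedComponentsWithStats(m)
    for i in range(1,k):
        if s[i,4]>4: print(n,s[i],ce[i],np.nanmedian(X[l==i],0))
# side cloud height patches
for z0,z1 in((.068,.088),(.105,.125),(.125,.15)):
    m=((P[...,2]>z0)&(P[...,2]<z1)&(P[...,0]>.3)&(P[...,0]<.9)&(P[...,1]<.5)&(P[...,1]>-.6)).astype(np.uint8)
    k,l,s,ce=cv2.connectedComponentsWithStats(m)
    for i in range(1,k):
        if s[i,4]>40:
            q=P[l==i];print(z0,s[i],ce[i],q.min(0),q.max(0),cv2.minAreaRect((q[:,:2]*1000).astype(np.float32)))
E
```

```text
side [307 131   5   4  14] [309.21428571 132.64285714] [0.74835073 0.09256939 0.25000062]
side [229 166   5  11  42] [231.35714286 170.57142857] [0.46122694 0.02141762 0.11441802]
side [320 171  20  27 245] [327.14693878 182.3877551 ] [0.83268991 0.05004867 0.05542252]
side [346 183   8   7  25] [350.44 186.76] [0.92068901 0.01455801 0.05767065]
side [244 225   7  11  64] [247.421875 230.265625] [ 0.53293708 -0.28668698  0.11967301]
side [285 334  17  22  93] [293.43010753 344.06451613] [ 0.67924742 -0.62585785  0.0025684 ]
scene [396  71  55  33 921] [423.00651466  88.24104235] [ 0.62533928 -1.07845764  0.02683166]
scene [151 147  45  30 491] [176.08553971 160.75356415] [0.83411666 0.06554263 0.04645103]
scene [119 182   8   5  32] [122.6875  183.90625] [0.6240687  0.28909743 0.24700183]
scene [233 202   9  13  67] [237.13432836 207.10447761] [0.4620273  0.02672943 0.10972428]
0.068 [202 121  58   6 214] [229.28037383 123.60747664] [0.3013162  0.4075805  0.06813158] [0.56083106 0.43695598 0.08790528] ((431.02471923828125, 422.30938720703125), (26.369869232177734, 259.36224365234375)
[... 5733 characters left out ...]
)
0.125 [235 139   9  10  61] [238.91803279 143.70491803] [0.46699541 0.1544523  0.12508322] [0.49964409 0.19484072 0.14963895] ((483.3286437988281, 174.6470489501953), (32.38738250732422, 40.57798385620117), 1.1320604085922241)
0.125 [ 216  257   86   53 2829] [260.03216684 287.57582185] [ 0.45676316 -0.59998615  0.12517404] [ 0.69195998 -0.42007116  0.14751845] ((578.1641845703125, -541.1851806640625), (186.67784118652344, 188.28570556640625), 53.0667724609375)
0.125 [202 264  34  27 334] [218.25149701 277.32634731] [ 0.41208444 -0.53841341  0.12500123] [ 0.50339624 -0.44150943  0.13789695] ((456.5467224121094, -490.0404357910156), (100.36810302734375, 46.07913589477539), 52.6195068359375)
```

View pics/z1.png

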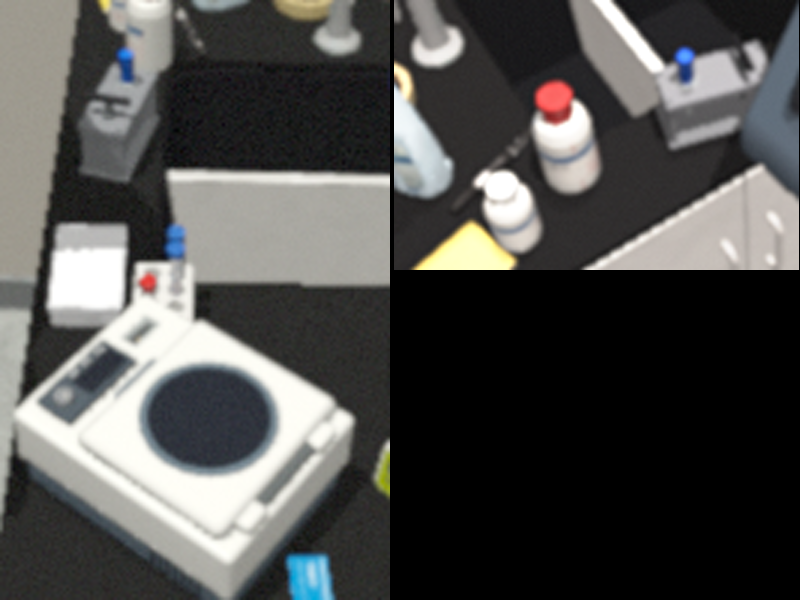

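The crop shows the slot as a grey rectangle at about side px (237,260), with the blue pin handle at the far (+y) end of the stand and the T key at the near end. Next I'll get rough poses and plan the first move.

```bash
cat >> h.py <<'E'
def pose():
    o=readout.get_obs(); M=R.from_quat(o['eef_rot']).as_matrix(); return o,M
def go(xyz,a,n=10,frm=None):
    """constant per-row shift/turn (tool axes) to reach xyz with tool x at a deg, pointing down"""
    o,M=pose(); p=o['eef_pos'] if frm is None else np.array(frm)
    ar=np.radians(a); T=np.array([[np.cos(ar),np.sin(ar),0],[np.sin(ar),-np.cos(ar),0],[0,0,-1]]).T
    T=np.c_[[np.cos(ar),np.sin(ar),0],[np.sin(ar),-np.cos(ar),0],[0,0,-1]]
    w=R.from_matrix(M.T@T).as_rotvec()/n
    A=sum(M@R.from_rotvec(w*i).as_matrix() for i in range(n))
    s=np.linalg.solve(A,np.array(xyz)-p)*1000
    print('rows',n,'shift',s.round(2),'turn',w.round(4),'deg/row',np.degrees(np.linalg.norm(w)).round(2))
def st():
    o,M=pose();print('t',round(o['t'],2),'p',o['eef_pos'].round(4),'yaw',np.degrees(np.arctan2(M[1,0],M[0,0])).round(1),'tilt',np.degrees(np.arccos(-M[2,2])).round(2),'F',o['force'].round(2),'T',o['torque'].round(2),'w',round(o['width'],3),'ff',round(o['finger_force'],1),'J',o['joints'].round(2))
E
python3 - <<'E'
from h import *
import pickle
S=pickle.load(open('side0.pkl','rb'));W=pickle.load(open('wrist0.pkl','rb'))
print('slot',plane(S,[[236.7,260]],.115), 'corners',plane(S,[[195,287],[236,250]],.115))
o,M=pose();A,t=RT(W);print('cam in tool',M.T@(t-o['eef_pos']),'axes',(M.T@A).round(3))
P=cloud(S)
# stand top plate
m=(abs(P[...,2]-.078)<.006)&(P[...,0]>.38)&(P[...,0]<.53)&(P[...,1]>-.1)&(P[...,1]<.08)
q=P[m];print(len(q),cv2.minAreaRect((q[:,:2]*1000).astype(np.float32)),q.mean(0))
go([.40,-.33,.33],90); st()
E
```

```text
slot [[ 0.50563359 -0.41582897  0.115     ]] corners [[ 0.39200206 -0.52190435  0.115     ]
 [ 0.50130687 -0.37542502  0.115     ]]
cam in tool [ 0.07805237  0.0007951  -0.17386767] axes [[ 0.001 -0.958 -0.285]
 [ 1.     0.001  0.   ]
 [-0.    -0.285  0.958]]
263 ((453.9158935546875, -5.996337890625), (136.2606658935547, 63.2601318359375), 74.5060806274414) [ 0.45457069 -0.01645128  0.07999205]
rows 10 shift [ 36.01  -0.89 -12.07] turn [-1.00e-04 -1.00e-04 -1.26e-01] deg/row 7.22
t 0.15 p [ 0.1911 -0.5945  0.2092] yaw 17.8 tilt 0.1 F [ 0.38  0.45 -0.26] T [ 0.05 -0.01 -0.02] w 0.998 ff 0.0 J [-1.44  0.53  1.43  0.    1.18 -0.18]
```

{"name": "arm_command", "arguments": {"plan": [[36,-1,-12,0,0,-0.1],[36,-1,-12,0,0,-0.1],[36,-1,-12,0,0,-0.1],[36,-1,-12,0,0,-0.1],[36,-1,-12,0,0,-0.1],[36,-1,-12,0,0,-0.1],[36,-1,-12,0,0,-0.1],[36,-1,-12,0,0,-0.1],[36,-1,-12,0,0,-0.1],[36,-1,-12,0,0,-0.1]], "jaw": 0}}

```text
t: 0.98
eef_pos: [0.4356, -0.3484, 0.33]
eef_rot: [0.791, 0.612, 0.0, -0.0]
force: [0.2, -0.5, 0.8]
width: 0.999
finger_force: 0.0
```

```bash
python3 - <<'E'
from h import *
import pickle
c=cam('wrist');save(c,'w1.png');pickle.dump((c,readout.get_obs()),open('w1.pkl','wb'));st()
E
```

```text
t 1.03 p [ 0.4377 -0.3419  0.3329] yaw 75.9 tilt 0.33 F [-0.54  5.24  0.5 ] T [ 0.18 -0.07  0.02] w 1.001 ff 0.0 J [-0.87  0.31  1.44  0.01  1.39 -0.62]
```

View pics/w1.png

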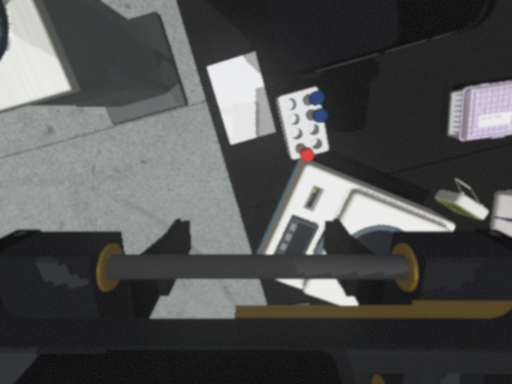

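The wrist view shows the slot near (314,197), the tube block near (303,122) and the white box near (241,98). I'll locate the slot in a settled picture.

```bash
python3 - <<'E'
from h import *
import pickle
c=cam('wrist');pickle.dump(c,open('w2.pkl','wb'));st()
g=cv2.cvtColor(c['image'],cv2.COLOR_RGB2GRAY)
u0,v0=300,180
sub=g[v0:v0+35,u0:u0+30]; 
for r in sub[::2]: print(' '.join('%3d'%x for x in r))
for th in(120,150,180):
    m=(sub<th).astype(np.uint8);k,l,s,ce=cv2.connectedComponentsWithStats(m)
    for i in range(1,k):
        if 20<s[i,4]<300:
            ys,xs=np.nonzero(l==i);q=plane(c,np.c_[xs+u0,ys+v0],.115)[:,:2]*1000
            print(th,s[i],ce[i]+[u0,v0],q.mean(0),cv2.minAreaRect(q.astype(np.float32)))
# deck front edge/left side edges: deck points by depth
P=cloud(c);m=(abs(P[...,2]-.115)<.008)&(P[...,0]<.62)&(P[...,1]<-.3)
print(cv2.minAreaRect((P[m][:,:2]*1000).astype(np.float32)))
o=cv2.resize(c['image'][70:300,230:480],None,fx=2.5,fy=2.5,interpolation=cv2.INTER_CUBIC);cv2.imwrite('pics/w2.png',o[...,::-1])
E
```

```text
t 1.08 p [ 0.4367 -0.3454  0.3321] yaw 75.5 tilt 0.16 F [ 0.23 -0.47  1.12] T [-0.09 -0.08 -0.01] w 0.998 ff 0.0 J [-0.87  0.31  1.44  0.    1.39 -0.62]
190 215 227 233 235 237 237 237 237 237 237 237 237 237 237 237 238 237 237 237 237 237 236 235 234 231 228 223 217 211
216 227 234 236 236 237 237 237 236 237 237 237 237 237 237 237 237 237 237 237 237 237 237 237 237 237 237 235 234 233
227 234 236 237 237 237 236 237 237 236 237 237 237 237 237 237 237 236 237 237 237 237 237 237 237 237 237 237 237 237
233 236 236 237 237 236 237 237 237 237 236 237 237 237 237 237 237 237 237 237 237 237 237 237 237 237 237 237 237 237
236 237 236 237 237 237 237 237 237 237 236 235 235 235 236 237 237 237 238 237 238 237 237 237 237 237 237 237 237 237
236 237 237 237 236 237 237 237 237 235 229 217 202 200 209 219 227 232 235 236 237 237 237 238 237 237 237 237 237 237
237 237 237 237 236 237 237 236 235 229 214 188 166 148 143 148 163 179 196 210 220 228 232 236 237 237 237 237 237 237
237 237 237 237 237 237 237 235 228 213 187 170 161 143 117 101  99 114 135 154 168 187 213 228 235 237 237
[... 1169 characters left out ...]
237 237 237 237 237 237 237 237 238 237 238
120 [ 5 13 13 19 90] [310.94444444 202.61111111] [ 504.34648492 -419.47027551] ((504.6703186035156, -418.696533203125), (30.77826690673828, 7.501415252685547), 51.87324142456055)
150 [  4  12  15  21 151] [311.1192053  202.49668874] [ 504.63506124 -419.36406469] ((504.7283630371094, -419.1799621582031), (34.277217864990234, 11.095956802368164), 51.948673248291016)
180 [  3  11  18  24 233] [311.46351931 202.54077253] [ 505.12749308 -419.57481261] ((504.98651123046875, -419.7084655761719), (37.22663116455078, 14.933934211730957), 53.55867385864258)
((528.3726806640625, -453.8011474609375), (279.54547119140625, 160.52249145507812), 59.02013397216797)
```

View pics/w2.png

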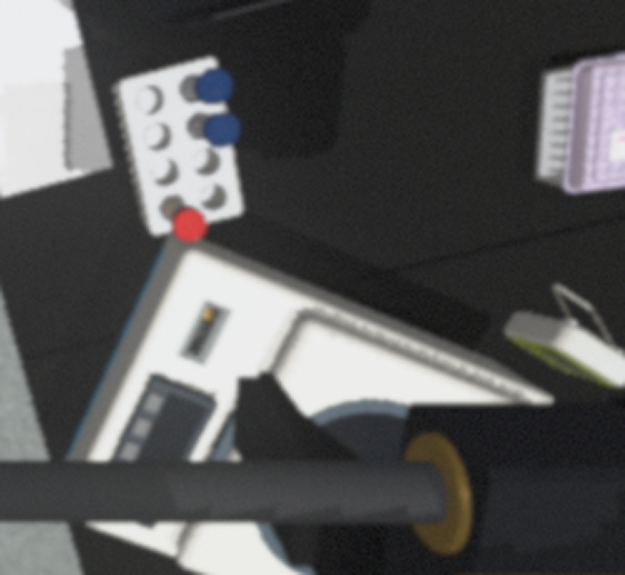

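The zoomed picture shows the slot's outer rectangle centred near (311,202), long axis at about 53°. An orange patch inside it near (313,196) is probably the latch finger. I'll work out where it lies along the slot, then go to the stand.

```bash
python3 - <<'E'
from h import *
import pickle
c=pickle.load(open('w2.pkl','rb'));h=c['image'].astype(int)
m=((h[...,0]-h[...,2])>25)[180:215,295:330]
ys,xs=np.nonzero(m);print(np.c_[xs+295,ys+180].tolist(), h[180:215,295:330][m].tolist())
u=np.radians(53);ey=np.array([np.cos(u),np.sin(u)]);ex=np.array([np.sin(u),-np.cos(u)])
for z in(.115,.09,.089):
    d=(plane(c,np.c_[xs+295,ys+180],z)[:,:2]-[.505,-.4197])*1000
    print(z,'y',(d@ey).mean(),(d@ey).min(),(d@ey).max(),'x',(d@ex).mean())
go([.462,.027,.28],74,20); go([.455,-.02,.28],74,10)
st()
E
```

```text
[[312, 193], [313, 193], [312, 194], [313, 194], [314, 194], [315, 194], [311, 195], [312, 195], [313, 195], [314, 195], [315, 195], [311, 196], [312, 196], [313, 196], [314, 196], [311, 197], [312, 197], [313, 197], [314, 197], [312, 198], [313, 198]] [[169, 161, 143], [153, 141, 119], [178, 159, 126], [164, 140, 99], [134, 115, 83], [111, 100, 83], [181, 166, 143], [185, 158, 111], [169, 139, 87], [136, 113, 73], [109, 96, 74], [175, 158, 128], [183, 153, 102], [165, 135, 82], [132, 110, 75], [145, 132, 111], [149, 126, 88], [140, 116, 78], [116, 102, 75], [110, 100, 83], [106, 94, 78]]
0.115 y 11.200034946980061 7.115064364843492 14.838775381384758 x -3.0931647261983635
0.09 y 6.039649438360429 1.6943150149031936 9.910312335368205 x 5.057607119475038
0.089 y 5.833234018015635 1.4774850409055595 9.713173813527513 x 5.383637993301957
rows 20 shift [18.3  -3.67  2.61] turn [ 0.0001 -0.      0.0013] deg/row 0.08
rows 10 shift [31.88 -6.75  5.21] turn [ 0.0003 -0.0001  0.0027] deg/row 0.15
t 1.08 p [ 0.4367 -0.3454  0.3321] yaw 75.5 tilt 0.16 F [ 0.23 -0.47  1.12] T [-0.09 -0.08 -0.01] w 0.998 ff 0.0 J [-0.87  0.31  1.44  0.    1.39 -0.62]
```

{"name": "arm_command", "arguments": {"plan": [[32,-7,5,0,0,0],[32,-7,5,0,0,0],[32,-7,5,0,0,0],[32,-7,5,0,0,0],[32,-7,5,0,0,0],[32,-7,5,0,0,0],[32,-7,5,0,0,0],[32,-7,5,0,0,0],[32,-7,5,0,0,0],[16,-3,3,0,0,0]]}}

```text
t: 1.92
eef_pos: [0.4478, -0.0364, 0.281]
eef_rot: [0.793, 0.61, -0.0, -0.001]
force: [0.4, -0.5, 0.5]
width: 1.005
finger_force: 0.0
```

```bash
python3 - <<'E'
from h import *
import pickle
cam('wrist');cam('wrist');c=cam('wrist');save(c,'w3.png');pickle.dump(c,open('w3.pkl','wb'));st()
h=cv2.cvtColor(c['image'],cv2.COLOR_RGB2HSV);P=cloud(c)
m=cv2.inRange(h,(100,120,60),(130,255,255));k,l,s,ce=cv2.connectedComponentsWithStats(m)
for i in range(1,k):
    if s[i,4]>30: print(s[i],ce[i],np.nanmedian(P[l==i],0),plane(c,[ce[i]],.126)); 
E
```

```text
t 2.07 p [ 0.4487 -0.0388  0.2815] yaw 75.2 tilt 0.06 F [ 0.09 -0.6   0.53] T [-0.01 -0.03  0.03] w 0.998 ff 0.0 J [-0.33  0.2   1.75 -0.    1.19 -0.08]
[ 488    0   24   80 1261] [502.56859635  35.09833466] [0.8280178  0.04833455 0.02291829] [[0.74175911 0.0437645  0.126     ]]
[250 114  14  14 158] [256.16455696 120.5       ] [0.4633118  0.02499506 0.12512099] [[0.46335806 0.02505119 0.126     ]]
```

View pics/w3.png

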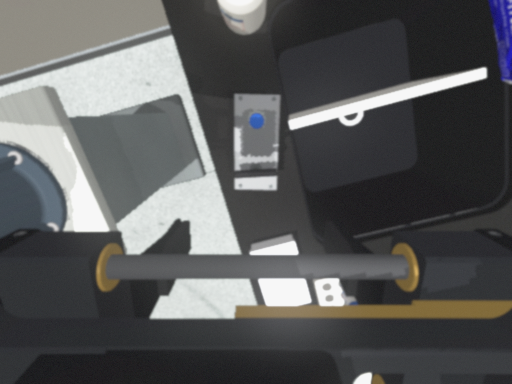

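The pin head is at (256,120), giving (0.463, 0.025). The stand lines up with the tool, and a white board ends near (290,124). I need the board's height, because the open fingers may reach it.

```bash
python3 - <<'E'
from h import *
import pickle
c=pickle.load(open('w3.pkl','rb'));P=cloud(c)
for u,v in((292,123),(300,122),(320,116),(400,96),(470,78),(236,130),(278,130)): print((u,v),np.nanmedian(P[v-1:v+2,u-1:u+2].reshape(-1,3),0).round(3))
# near-end points of board
m=(P[...,2]>.06)&(P[...,1]>-.05)&(P[...,1]<.1)&(P[...,0]>.49)&(P[...,0]<.56);print(P[m][:, :].min(0),P[m].max(0))
go([.4635,.025,.16],75);go([.4635,.025,.103],75)
E
```

```text
(292, 123) [ 0.523 -0.003 -0.054]
(300, 122) [ 0.537 -0.005 -0.054]
(320, 116) [ 0.574 -0.004 -0.054]
(400, 96) [ 0.718 -0.006 -0.055]
(470, 78) [ 0.837 -0.007 -0.053]
(236, 130) [0.433 0.018 0.077]
(278, 130) [ 0.492 -0.002  0.   ]
[ 0.49000508 -0.0499819   0.07530478] [0.54220865 0.04926272 0.40695387]
rows 10 shift [ 6.55 -0.2  12.15] turn [-0.0001  0.0001  0.0004] deg/row 0.02
rows 10 shift [ 6.55 -0.2  17.85] turn [-0.0001  0.0001  0.0004] deg/row 0.02
```

{"name": "arm_command", "arguments": {"plan": [[8,0,13,0,0,0],[8,0,13,0,0,0],[8,0,13,0,0,0],[8,-0.5,13,0,0,0],[8,-0.5,13,0,0,0],[8,-0.5,13,0,0,0],[8,-0.5,13,0,0,0],[9.5,0,13,0,0,0],[0,0,13,0,0,0],[0,0,4,0,0,0]]}}

```text
t: 2.9
eef_pos: [0.4637, 0.0233, 0.1594]
eef_rot: [0.793, 0.609, -0.001, -0.001]
force: [-0.2, 0.0, 0.9]
width: 1.0
finger_force: 0.0
```

```bash
python3 - <<'E'
from h import *
cam('wrist');c=cam('wrist');st()
h=cv2.cvtColor(c['image'],cv2.COLOR_RGB2HSV);P=cloud(c)
m=cv2.inRange(h,(100,120,60),(130,255,255));k,l,s,ce=cv2.connectedComponentsWithStats(m)
for i in range(1,k):
    if s[i,4]>30: print(s[i],ce[i],np.nanmedian(P[l==i],0),plane(c,[ce[i]],.126)); 
go([.4635,.025,.104],75,8)
E
```

```text
t 3.0 p [0.4639 0.0233 0.1603] yaw 75.0 tilt 0.1 F [-0.28  0.4   0.86] T [ 0.01 -0.1  -0.02] w 1.003 ff 0.0 J [-0.19  0.39  1.88 -0.    0.87  0.07]
[247 184  20  31 486] [256.23045267 199.61728395] [0.46456679 0.02923072 0.12445765] [[0.4649551  0.03041335 0.126     ]]
rows 8 shift [ 0.19 -0.1   7.04] turn [-0.0002  0.0001  0.    ] deg/row 0.01
```

{"name": "arm_command", "arguments": {"plan": [[0.5,0,7,0,0,0],[0.5,0,7,0,0,0],[0.5,0,7,0,0,0],[0.2,0,7,0,0,0],[0,0,7,0,0,0],[0,0,7,0,0,0],[0,0,7,0,0,0],[0,0,7,0,0,0],[0,0,0.5,0,0,0],[0,0,0,0,0,0]]}}

```text
t: 3.83
eef_pos: [0.464, 0.0263, 0.1038]
eef_rot: [0.793, 0.61, -0.0, -0.001]
force: [0.6, -0.0, -0.4]
width: 1.003
finger_force: 0.0
```

{"name": "arm_command", "arguments": {"plan": [[0,0,0,0,0,0],[0,0,0,0,0,0],[0,0,0,0,0,0],[0,0,0,0,0,0],[0,0,0,0,0,0],[0,0,0,0,0,0],[0,0,0,0,0,0],[0,0,0,0,0,0],[0,0,0,0,0,0],[0,0,0,0,0,0]], "jaw": 255, "newtons": 35}}

```text
t: 4.67
eef_pos: [0.4644, 0.0262, 0.1044]
eef_rot: [0.793, 0.609, -0.0, -0.0]
force: [0.2, 0.7, 0.8]
width: 0.327
finger_force: 0.0
```

```bash
python3 - <<'E'
from h import *
st()
E
```

```text
t 4.67 p [0.4644 0.0262 0.1044] yaw 75.1 tilt 0.0 F [0.24 0.7  0.77] T [-0.01 -0.11  0.  ] w 0.327 ff 0.0 J [-0.18  0.49  1.93 -0.    0.72  0.08]
```

{"name": "arm_command", "arguments": {"plan": [[0,0,0,0,0,0],[0,0,0,0,0,0],[0,0,0,0,0,0],[0,0,0,0,0,0],[0,0,0,0,0,0],[0,0,0,0,0,0],[0,0,0,0,0,0],[0,0,0,0,0,0],[0,0,0,0,0,0],[0,0,0,0,0,0]]}}

```text
t: 5.5
eef_pos: [0.4643, 0.0263, 0.1044]
eef_rot: [0.793, 0.609, -0.0, -0.0]
force: [-0.3, 0.8, 0.4]
width: 0.188
finger_force: 35.0
```

```bash
python3 - <<'E'
from h import *
st()
E
```

```text
t 5.5 p [0.4643 0.0263 0.1044] yaw 75.1 tilt 0.01 F [-0.28  0.79  0.42] T [-0.02 -0.06  0.02] w 0.188 ff 35.0 J [-0.18  0.49  1.93  0.    0.72  0.08]
```

{"name": "arm_command", "arguments": {"plan": [[0,0,-5,0,0,0],[0,0,-12,0,0,0],[0,0,-16,0,0,0],[0,0,-16,0,0,0],[0,0,-16,0,0,0],[0,0,-16,0,0,0],[0,0,-16,0,0,0],[0,0,-16,0,0,0],[0,0,-16,0,0,0],[0,0,-11,0,0,0]]}}

```text
t: 6.33
eef_pos: [0.4648, 0.0262, 0.2462]
eef_rot: [0.793, 0.609, 0.001, 0.001]
force: [0.4, -0.5, -0.9]
width: 0.19
finger_force: 35.0
```

```bash
python3 - <<'E'
from h import *
c=cam('side');st()
h=cv2.cvtColor(c['image'],cv2.COLOR_RGB2HSV)
m=cv2.inRange(h,(100,120,60),(130,255,255))[130:200,200:260];k,l,s,ce=cv2.connectedComponentsWithStats(m);print(s[1:],ce[1:]+[200,130])
go([.505,-.4197,.244],143,20)
E
```

```text
t 6.38 p [0.4661 0.026  0.2478] yaw 75.1 tilt 0.35 F [1.07 0.51 0.59] T [-0.1  -0.12  0.  ] w 0.189 ff 35.0 J [-0.18  0.26  1.77  0.    1.1   0.08]
[[28  5  6 12 42]] [[230.92857143 140.11904762]]
rows 20 shift [-23.18  -5.08   0.18] turn [ 0.0003  0.0002 -0.0592] deg/row 3.39
```

{"name": "arm_command", "arguments": {"plan": [[-23,-5,0,0,0,-0.059],[-23,-5,0,0,0,-0.059],[-23,-5,0,0,0,-0.059],[-23,-5,0,0,0,-0.059],[-23,-5,0,0,0,-0.059],[-23,-5,0,0,0,-0.059],[-23,-5,0,0,0,-0.059],[-23,-5,0,0,0,-0.059],[-23,-5,0,0,0,-0.059],[-23,-5,0,0,0,-0.059]]}}

```text
t: 7.22
eef_pos: [0.4156, -0.2016, 0.2441]
eef_rot: [0.58, 0.814, 0.0, -0.0]
force: [0.2, 0.8, -0.6]
width: 0.188
finger_force: 35.0
```

{"name": "arm_command", "arguments": {"plan": [[-23,-5,0,0,0,-0.059],[-23,-5,0,0,0,-0.059],[-23,-5,0,0,0,-0.059],[-23,-5,0,0,0,-0.059],[-23,-5,0,0,0,-0.059],[-23,-5,0,0,0,-0.059],[-23,-5,0,0,0,-0.059],[-23,-5,0,0,0,-0.059],[-23,-5,0,0,0,-0.059],[-20,-5,0,0,0,-0.059]]}}

```text
t: 8.05
eef_pos: [0.5007, -0.4153, 0.2437]
eef_rot: [0.319, 0.948, 0.0, -0.0]
force: [-0.5, 0.3, -0.8]
width: 0.191
finger_force: 35.0
```

```bash
python3 - <<'E'
from h import *
import pickle
cam('side');cam('wrist');c=cam('wrist');pickle.dump(c,open('w4.pkl','wb'));st()
o=cv2.resize(c['image'],None,fx=1.5,fy=1.5,interpolation=cv2.INTER_CUBIC);cv2.imwrite('pics/w4.png',o[...,::-1])
go([.5085,-.4151,.244],143,10)
E
```

```text
t 8.2 p [ 0.5006 -0.4149  0.2433] yaw 142.6 tilt 0.06 F [0.32 0.3  0.38] T [ 0.06 -0.19  0.01] w 0.185 ff 35.0 J [-0.86  0.53  1.33  0.    1.29 -1.78]
rows 10 shift [-0.64  0.47 -0.07] turn [ 0.     -0.0001 -0.0006] deg/row 0.04
```

View pics/w4.png

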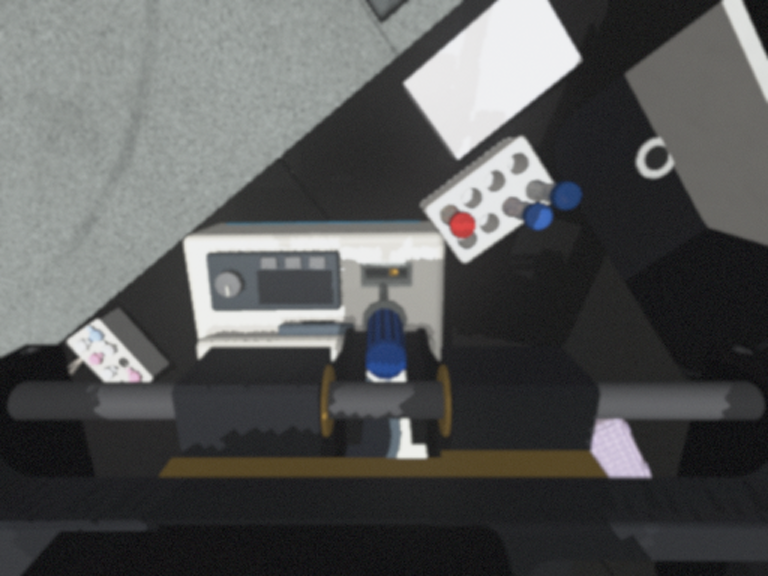

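The wrist view (1.5x) shows the pin held by its handle, the slot at about (387,272) and the orange finger at (394,272). The pin's tip is just below the slot in the picture. I'll measure all three precisely.

```bash
python3 - <<'E'
from h import *
import pickle
c=pickle.load(open('w4.pkl','rb'));h=c['image'].astype(int);g=cv2.cvtColor(c['image'],cv2.COLOR_RGB2GRAY)
u0,v0=236,170
for r in g[v0:v0+36,u0:u0+44]: print(''.join('%4d'%x for x in r))
a=np.radians(142.8);tx=np.array([np.cos(a),np.sin(a)]);ty=np.array([np.sin(a),-np.cos(a)])
m=((h[...,0]-h[...,2])>25)[v0:v0+30,u0:u0+44];ys,xs=np.nonzero(m);ys+=v0;xs+=u0
print('orange px',xs.mean(),ys.mean(),xs.min(),xs.max())
q=plane(c,np.c_[xs,ys],.089)[:,:2]-np.array([.5006,-.4149]);print('orange tool xy',(q@tx).mean()*1e3,(q@ty).mean()*1e3,(q@ty).min()*1e3,(q@ty).max()*1e3)
for th in(110,130):
    mm=(g[v0:v0+20,u0:u0+44]<th).astype(np.uint8);k,l,s,ce=cv2.connectedComponentsWithStats(mm)
    for i in range(1,k):
        if s[i,4]>30:
            y,x=np.nonzero(l==i);q=plane(c,np.c_[x+u0,y+v0],.115)[:,:2]-np.array([.5006,-.4149]);print(th,s[i],'tool x',(q@tx).min()*1e3,(q@tx).max()*1e3,'y',(q@ty).min()*1e3,(q@ty).max()*1e3)
E
```

```text
239 239 239 239 239 238 238 239 239 239 239 238 238 239 238 239 238 236 231 227 224 225 225 230 234 238 238 238 238 239 239 239 239 239 238 238 238 237 235 236 238 238 238 237
 238 238 239 239 239 239 238 239 238 239 238 239 239 239 239 238 237 234 230 225 225 224 226 231 235 238 239 239 238 239 239 238 238 238 236 236 235 232 227 229 233 235 236 231
 231 234 237 239 238 238 239 239 239 238 239 239 238 238 239 238 238 236 230 227 226 226 226 230 236 238 239 238 239 238 239 238 238 235 228 225 224 217 207 213 218 223 225 217
 211 223 233 236 237 238 238 238 237 238 237 237 237 237 237 236 236 235 230 228 228 227 228 230 234 235 237 236 236 237 237 237 236 230 215 200 193 185 182 186 191 196 199 188
 183 201 219 227 228 230 231 232 230 230 229 228 228 228 228 228 227 228 225 223 223 221 221 224 227 227 228 228 228 229 228 228 225 217 190 166 158 157 160 167 173 175 176 173
 173 179 192 197 195 200 206 205 198 198 201 202 203 204 206 209 207 209 208 210 209 204 205 207 210 208 209 208 208 209 208 206 201 185 161 142 136 137 146 160 167 172 172 171
 172 172 172 167 155 156 163 160 152 14
[... 4916 characters left out ...]

 168 167 167 166 167 165 168 162 152 134 112  98  97  95  95  96  95  95  92  93  93  94  94  93  95  97  96  96  96 100 109 128 147 160 165 169 166 168 166 168 166 167 166 167
 168 167 167 167 168 166 164 155 137 116 102  97  96  97  94  95  90  83  77  78  80  82  83  84  88  91  95  95  95  97  98 107 129 149 161 165 168 167 169 169 168 168 168 167
orange px 262.0 181.0 259 265
orange tool xy -11.335778365175592 4.481482379228224 0.7306855170189689 8.240508341917504
110 [  6   8  31  12 309] tool x -13.973936130304484 -0.7912073801842423 y -19.108396851646997 15.600497074629871
130 [  5   6  34  14 410] tool x -13.986269513375934 1.5454751129672508 y -20.327917226680718 17.77056628874356
```

```bash
python3 - <<'E'
from h import *
import pickle
c=pickle.load(open('w4.pkl','rb'));p=np.array([.5006,-.4149]);a=np.radians(142.7)
B=np.c_[[np.cos(a),np.sin(a)],[np.sin(a),-np.cos(a)]]
f=lambda uv,z:((plane(c,[uv],z)[0,:2]-p)@B*1e3).round(1)
print('tip edge(+3 x)',f([255.4,187.3],.155),'mouth TL',f([239.7,176.3],.115),'BR',f([274.3,190.3],.115),'centre',f([257,183.3],.115),'finger top',f([262,181],.089))
print('handle cols at .2', f([257.2,236],.243-.0884+.110))
print('deck front edge/left edge',f([293,158],.115),f([130,159],.115))
E
```

```text
tip edge(+3 x) [-0.2 -3.4] mouth TL [  1.2 -21.6] BR [-15.5  18.4] centre [-7.1 -1.8] finger top [-11.3   4.5]
handle cols at .2 [ 0.5 -1.7]
deck front edge/left edge [22.4 38.6] [  21.  -144.3]
```

{"name": "arm_command", "arguments": {"plan": [[-1,2,0,0,0,0],[-1,2,0,0,0,0],[-1,2,0,0,0,0],[-1,2,0,0,0,0],[-0.5,0,8,0,0,0],[0,0,8,0,0,0],[0,0,8,0,0,0],[0,0,8,0,0,0],[0,0,0,0,0,0],[0,0,0,0,0,0]]}}

```text
t: 9.03
eef_pos: [0.5083, -0.4101, 0.2112]
eef_rot: [0.32, 0.947, 0.001, -0.001]
force: [0.4, 0.3, -0.7]
width: 0.192
finger_force: 35.0
```

```bash
python3 - <<'E'
from h import *
import pickle
cam('wrist');c=cam('wrist');pickle.dump(c,open('w5.pkl','wb'));st()
o=cv2.resize(c['image'][150:260,200:310],None,fx=5,fy=5,interpolation=cv2.INTER_CUBIC);cv2.imwrite('pics/w5.png',o[...,::-1])
E
```

```text
t 9.13 p [ 0.5089 -0.4107  0.2125] yaw 142.7 tilt 0.01 F [ 0.49 -0.09 -0.26] T [ 0.05 -0.14 -0.01] w 0.189 ff 35.0 J [-0.85  0.56  1.35 -0.    1.22 -1.77]
```

View pics/w5.png

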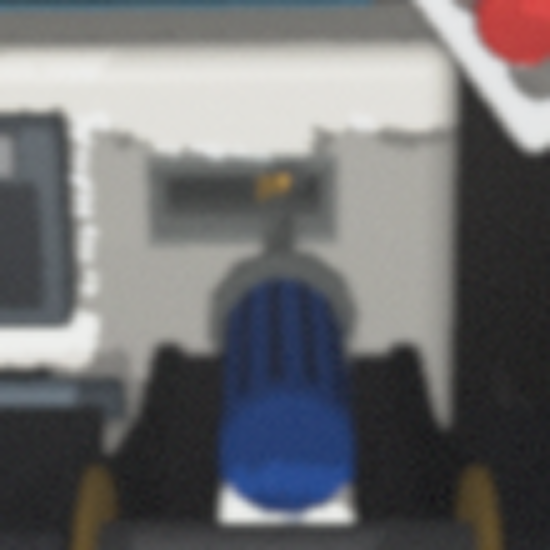

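The slot now spans crop x 150–335, y 155–240. The orange patch is at (273,185), and the shaft column is at about x 283 with its tip edge near y 200. I'll compute these against the tool.

```bash
python3 - <<'E'
from h import *
import pickle
c=pickle.load(open('w5.pkl','rb'));o,_=pose();p=np.array([.5089,-.4107]);a=np.radians(142.7)
B=np.c_[[np.cos(a),np.sin(a)],[np.sin(a),-np.cos(a)]]
f=lambda uv,z:((plane(c,[uv],z)[0,:2]-p)@B*1e3).round(1)
g=cv2.cvtColor(c['image'],cv2.COLOR_RGB2GRAY)
for v in range(180,206): print(v,' '.join('%3d'%x for x in g[v,228:272]))
h=c['image'].astype(int);m=(h[...,0]-h[...,2])>30;m[:170]=0;m[205:]=0;m[:,:230]=0;m[:,280:]=0;y,x=np.nonzero(m);print('orange',x.mean(),y.mean(),x.min(),x.max(),y.min(),y.max())
print('finger',f([x.mean(),y.mean()],.089),'slot ctr',f([248.4,189.6],.115),'tip',f([256.4,191],.124),'handle',f([257.3,237.5],.234))
E
```

```text
180 163 160 164 176 186 192 198 192 173 167 174 187 196 213 220 222 217 208 209 213 215 214 213 214 214 210 199 195 194 192 194 194 191 179 158 136 133 141 151 161 166 169 170 170
181 159 148 141 142 146 150 156 154 144 138 143 146 153 167 183 191 181 168 166 171 174 178 180 185 185 181 166 154 152 149 151 150 151 142 133 127 126 131 138 151 164 169 170 169
182 159 141 127 124 123 123 128 125 121 123 123 123 126 132 141 144 141 132 130 130 134 137 139 144 146 141 129 118 115 112 109 113 115 116 115 117 118 120 128 145 162 169 170 171
183 156 138 121 112 112 112 112 109 110 109 110 110 108 110 114 114 114 111 109 109 110 113 112 114 115 109 104  96  93  93  93  95  98 101 105 108 110 110 124 142 160 169 169 170
184 157 136 113 105 102 100  98  98  97  95  96  97  98  98  96  98  97  97  98  97  98  97  99 102 104  98  96  99 103 101  90  89  89  92  92  97  99 107 118 141 159 168 168 169
185 156 136 114 103  96  91  85  83  80  80  80  80  80  80  80  81  81  79  80  80  79  80  85  93 100 102 101 111 123 116  97  85  83  80  76  85  93 106 119 142 160 169 171 168
186 157 138 115 102 
[... 2991 characters left out ...]
  94  96  98 105 120 140 157 163 166 167 168 169
203 166 166 166 166 167 167 166 166 166 169 167 166 167 167 166 167 162 147 126 107  97  96  96  96  98  96  95  96  96  96  97  96  96  95  95  97 101 115 133 150 160 167 168 168
204 165 167 167 167 166 167 167 168 169 165 168 167 168 167 166 164 152 132 110  98  94  95  97  95  95  94  92  90  91  93  94  94  94  95  96  95  95  99 109 126 146 160 166 168
205 166 168 167 167 167 165 165 167 168 165 166 166 165 166 162 155 139 116 100  95  97  98  96  92  88  83  78  77  80  82  84  83  87  92  94  93  95  95  98 107 126 149 162 169
orange 254.36 186.44 252 257 184 189
finger [-6.5 -3.6] slot ctr [-2.5 -9.5] tip [-1.3 -1.2] handle [ 2.3 -0.6]
```

{"name": "arm_command", "arguments": {"plan": [[0.5,-1.2,0,0,0,0],[0,-1.2,0,0,0,0],[0,0,2,0,0,0],[0,0,2,0,0,0],[0,0,2,0,0,0],[0,0,2,0,0,0],[0,0,2,0,0,0],[0,0,2,0,0,0],[0,0,1,0,0,0],[0,0,0,0,0,0]]}}

```text
t: 9.97
eef_pos: [0.5069, -0.4119, 0.199]
eef_rot: [0.32, 0.948, 0.0, -0.0]
force: [0.3, 0.2, -0.6]
width: 0.192
finger_force: 35.0
```

```bash
python3 - <<'E'
from h import *
import pickle
cam('side');c=cam('wrist');pickle.dump(c,open('w6.pkl','wb'));st()
o=cv2.resize(c['image'][165:240,210:300],None,fx=6,fy=6,interpolation=cv2.INTER_CUBIC);cv2.imwrite('pics/w6.png',o[...,::-1])
E
```

```text
t 10.07 p [ 0.507  -0.4121  0.1994] yaw 142.7 tilt 0.0 F [-0.69 -0.86 -0.51] T [ 0.07 -0.16  0.02] w 0.189 ff 35.0 J [-0.85  0.58  1.37 -0.    1.2  -1.77]
```

View pics/w6.png

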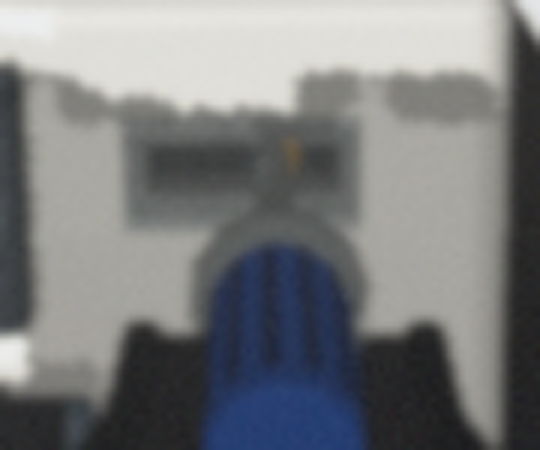

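The shaft is now in the mouth at crop x about 272, covering the left part of the finger; an orange sliver remains at (290,155). I'll shift slightly toward the finger and the back, then lower gently.

{"name": "arm_command", "arguments": {"plan": [[-0.7,0.6,0,0,0,0],[-0.8,0.6,0,0,0,0],[0,0,1,0,0,0],[0,0,1,0,0,0],[0,0,1,0,0,0],[0,0,1,0,0,0],[0,0,1,0,0,0],[0,0,1,0,0,0],[0,0,0,0,0,0],[0,0,0,0,0,0]]}}

```text
t: 10.9
eef_pos: [0.5089, -0.412, 0.1933]
eef_rot: [0.32, 0.948, 0.0, -0.0]
force: [0.5, -0.9, -0.9]
width: 0.191
finger_force: 35.0
```

```bash
cat >> h.py <<'E'
def ft(n=3):
    F=[]
    for _ in range(n):
        cam('side');o,M=pose();F.append(np.r_[M.T@o['force'],o['torque'],o['eef_pos']])
    F=np.mean(F,0);print('tool F',F[:3].round(2),'T',F[3:6].round(3),'p',F[6:].round(4)); st()
E
python3 - <<'E'
from h import *
ft(4)
E
```

```text
tool F [-0.17 -0.35  0.45] T [ 0.031 -0.129  0.009] p [ 0.5089 -0.4121  0.1935]
t 11.1 p [ 0.509  -0.4121  0.1935] yaw 142.7 tilt 0.01 F [ 0.15  0.58 -0.55] T [-0.   -0.15 -0.  ] w 0.188 ff 35.0 J [-0.85  0.59  1.37  0.    1.19 -1.77]
```

{"name": "arm_command", "arguments": {"plan": [[0,0,1,0,0,0],[0,0,1,0,0,0],[0,0,1,0,0,0],[0,0,1,0,0,0],[0,0,1,0,0,0],[0,0,1,0,0,0],[0,0,1,0,0,0],[0,0,1,0,0,0],[0,0,1,0,0,0],[0,0,0,0,0,0]]}}

```text
t: 11.93
eef_pos: [0.5088, -0.4119, 0.1841]
eef_rot: [0.32, 0.948, 0.0, -0.0]
force: [1.0, 0.5, -0.1]
width: 0.191
finger_force: 35.0
```

```bash
python3 - <<'E'
from h import *
ft(3)
E
```

```text
tool F [ 0.13 -0.14  0.52] T [ 0.042 -0.105  0.015] p [ 0.5089 -0.412   0.1844]
t 12.08 p [ 0.5089 -0.4121  0.1845] yaw 142.7 tilt 0.0 F [-0.36  0.73 -0.84] T [ 0.02 -0.07 -0.02] w 0.188 ff 35.0 J [-0.85  0.6   1.38  0.    1.17 -1.77]
```

Tip about 19 mm deep with no contact. Next comes slow probing past the plate level (22 mm).

{"name": "arm_command", "arguments": {"plan": [[0,0,0.4,0,0,0],[0,0,0.4,0,0,0],[0,0,0.4,0,0,0],[0,0,0.4,0,0,0],[0,0,0.4,0,0,0],[0,0,0.4,0,0,0],[0,0,0.4,0,0,0],[0,0,0.4,0,0,0],[0,0,0.4,0,0,0],[0,0,0,0,0,0]]}}

```text
t: 12.92
eef_pos: [0.5089, -0.412, 0.1807]
eef_rot: [0.32, 0.948, 0.0, -0.0]
force: [-0.3, 0.5, 0.5]
width: 0.19
finger_force: 35.0
```

```bash
python3 - <<'E'
from h import *
ft(3)
E
```

```text
tool F [0.16 0.02 0.44] T [ 0.06  -0.159  0.021] p [ 0.5089 -0.412   0.1808]
t 13.07 p [ 0.5089 -0.412   0.1808] yaw 142.7 tilt 0.0 F [-0.03  0.45 -1.3 ] T [ 0.06 -0.17  0.07] w 0.191 ff 35.0 J [-0.85  0.6   1.38 -0.    1.16 -1.77]
```

{"name": "arm_command", "arguments": {"plan": [[0,0,0.4,0,0,0],[0,0,0.4,0,0,0],[0,0,0.4,0,0,0],[0,0,0.4,0,0,0],[0,0,0.4,0,0,0],[0,0,0.4,0,0,0],[0,0,0.4,0,0,0],[0,0,0.4,0,0,0],[0,0,0,0,0,0],[0,0,0,0,0,0]]}}

```text
t: 13.9
eef_pos: [0.5089, -0.412, 0.1776]
eef_rot: [0.32, 0.948, 0.0, -0.0]
force: [-0.6, -0.0, -0.1]
width: 0.189
finger_force: 35.0
```

```bash
python3 - <<'E'
from h import *
ft(3)
E
```

```text
tool F [0.29 0.21 0.74] T [ 0.093 -0.118 -0.003] p [ 0.5089 -0.4121  0.1777]
t 14.05 p [ 0.5089 -0.4121  0.1777] yaw 142.7 tilt 0.01 F [-0.56  0.05 -1.84] T [ 0.09 -0.06 -0.01] w 0.188 ff 35.0 J [-0.85  0.6   1.38  0.    1.15 -1.77]
```

Past the plate without contact, so the tip is in the notch. Continuing onto the finger.

{"name": "arm_command", "arguments": {"plan": [[0,0,0.4,0,0,0],[0,0,0.4,0,0,0],[0,0,0.4,0,0,0],[0,0,0.4,0,0,0],[0,0,0.4,0,0,0],[0,0,0.4,0,0,0],[0,0,0.4,0,0,0],[0,0,0,0,0,0],[0,0,0,0,0,0],[0,0,0,0,0,0]]}}

```text
t: 14.88
eef_pos: [0.5091, -0.4122, 0.1752]
eef_rot: [0.32, 0.948, -0.0, 0.0]
force: [0.4, 0.7, 1.8]
width: 0.189
finger_force: 35.0
```

```bash
python3 - <<'E'
from h import *
ft(3)
E
```

```text
tool F [ 0.02  0.76 -2.07] T [ 0.087 -0.162 -0.023] p [ 0.5091 -0.4122  0.1752]
t 15.03 p [ 0.5091 -0.4122  0.1751] yaw 142.7 tilt 0.03 F [0.49 0.98 2.01] T [ 0.11 -0.22 -0.05] w 0.186 ff 35.0 J [-0.85  0.61  1.39  0.    1.15 -1.77]
```

Contact of about 2.5 N at 28 mm, as expected for the finger. Press another 3 mm.

{"name": "arm_command", "arguments": {"plan": [[0,0,0.4,0,0,0],[0,0,0.4,0,0,0],[0,0,0.4,0,0,0],[0,0,0.4,0,0,0],[0,0,0.4,0,0,0],[0,0,0.4,0,0,0],[0,0,0.4,0,0,0],[0,0,0.2,0,0,0],[0,0,0,0,0,0],[0,0,0,0,0,0]]}}

```text
t: 15.87
eef_pos: [0.509, -0.4121, 0.172]
eef_rot: [0.32, 0.948, -0.0, 0.0]
force: [0.4, -0.4, 5.8]
width: 0.19
finger_force: 35.0
```

```bash
python3 - <<'E'
from h import *
ft(2)
E
```

```text
tool F [-0.47 -0.15 -4.56] T [ 0.098 -0.197 -0.02 ] p [ 0.509  -0.4121  0.172 ]
t 15.97 p [ 0.509  -0.4121  0.172 ] yaw 142.7 tilt 0.02 F [ 0.97 -1.18  4.52] T [ 0.09 -0.2   0.  ] w 0.191 ff 35.0 J [-0.85  0.61  1.39 -0.    1.14 -1.77]
```

It gives like a spring (about 0.8 N/mm). Press on.

{"name": "arm_command", "arguments": {"plan": [[0,0,0.4,0,0,0],[0,0,0.4,0,0,0],[0,0,0.4,0,0,0],[0,0,0.4,0,0,0],[0,0,0.4,0,0,0],[0,0,0.4,0,0,0],[0,0,0.4,0,0,0],[0,0,0.4,0,0,0],[0,0,0.4,0,0,0],[0,0,0.4,0,0,0]]}}

```text
t: 16.8
eef_pos: [0.5093, -0.4124, 0.1686]
eef_rot: [0.32, 0.948, -0.0, 0.001]
force: [-0.0, 1.3, 8.0]
width: 0.19
finger_force: 35.0
```

```bash
cat >> h.py <<'E'
def lid():
    c=cam('side');P=cloud(c)
    m=(P[...,0]>.38)&(P[...,0]<.8)&(P[...,1]<-.35)&(P[...,1]>-.62)&(P[...,2]>.15)
    q=P[220:370,190:330][m[220:370,190:330]];print('high pts',len(q),q.max(0) if len(q) else '');return c
E
python3 - <<'E'
from h import *
ft(2);lid()
E
```

```text
tool F [ 0.06  0.81 -7.5 ] T [ 0.143 -0.119 -0.011] p [ 0.5093 -0.4124  0.1685]
t 16.9 p [ 0.5093 -0.4124  0.1686] yaw 142.7 tilt 0.09 F [0.44 0.97 6.91] T [ 0.13 -0.12 -0.01] w 0.188 ff 35.0 J [-0.85  0.61  1.39  0.    1.13 -1.77]
high pts 1050 [ 0.56440346 -0.39683141  0.32913384]
```

{"name": "arm_command", "arguments": {"plan": [[0,0,0.3,0,0,0],[0,0,0.3,0,0,0],[0,0,0.3,0,0,0],[0,0,0.3,0,0,0],[0,0,0,0,0,0],[0,0,0,0,0,0],[0,0,0,0,0,0],[0,0,0,0,0,0],[0,0,0,0,0,0],[0,0,0,0,0,0]]}}

```text
t: 17.78
eef_pos: [0.5095, -0.4126, 0.1677]
eef_rot: [0.32, 0.948, -0.0, 0.001]
force: [-0.6, 1.9, 8.6]
width: 0.191
finger_force: 35.0
```

```bash
python3 - <<'E'
from h import *
ft(2);c=lid()
o=cv2.resize(c['image'][140:384,120:380],None,fx=2,fy=2);cv2.imwrite('pics/l1.png',o[...,::-1])
E
```

```text
tool F [ 0.34  0.07 -7.66] T [ 0.135 -0.137  0.   ] p [ 0.5095 -0.4126  0.1677]
t 17.88 p [ 0.5095 -0.4126  0.1676] yaw 142.7 tilt 0.12 F [-0.19  0.46  8.34] T [ 0.18 -0.12  0.02] w 0.187 ff 35.0 J [-0.85  0.61  1.39  0.    1.13 -1.77]
high pts 4092 [ 0.69082568 -0.40045807  0.32814088]
```

View pics/l1.png

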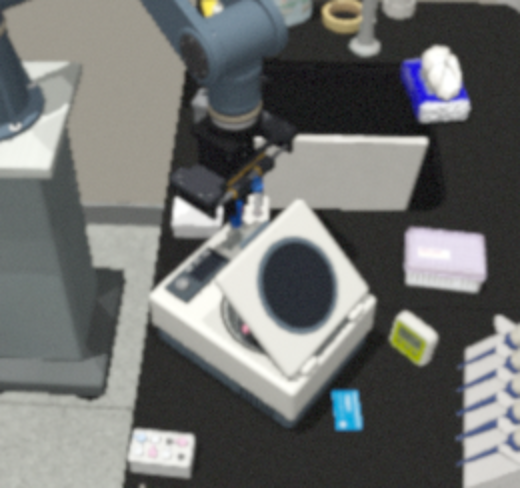

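The picture shows the lid released and rising (lifted edge near crop (265,235)), clear of the gripper. I'll hold until it is up.

{"name": "arm_command", "arguments": {"plan": [[0,0,0,0,0,0],[0,0,0,0,0,0],[0,0,0,0,0,0],[0,0,0,0,0,0],[0,0,0,0,0,0],[0,0,0,0,0,0],[0,0,0,0,0,0],[0,0,0,0,0,0],[0,0,0,0,0,0],[0,0,0,0,0,0]]}}

```text
t: 18.77
eef_pos: [0.5095, -0.4126, 0.1677]
eef_rot: [0.32, 0.948, -0.0, 0.001]
force: [-0.8, 0.4, 8.0]
width: 0.188
finger_force: 35.0
```

{"name": "arm_command", "arguments": {"plan": [[0,0,0,0,0,0],[0,0,0,0,0,0],[0,0,0,0,0,0],[0,0,0,0,0,0],[0,0,0,0,0,0],[0,0,0,0,0,0],[0,0,0,0,0,0],[0,0,0,0,0,0],[0,0,0,0,0,0],[0,0,0,0,0,0]]}}

```text
t: 19.6
eef_pos: [0.5094, -0.4126, 0.1677]
eef_rot: [0.32, 0.948, -0.0, 0.001]
force: [-0.3, -0.4, 8.4]
width: 0.189
finger_force: 35.0
```

{"name": "arm_command", "arguments": {"plan": [[0,0,-1,0,0,0],[0,0,-2,0,0,0],[0,0,-2,0,0,0],[0,0,-2,0,0,0],[0,0,-2,0,0,0],[0,0,-2,0,0,0],[0,0,-2,0,0,0],[0,0,-2,0,0,0],[0,0,-2,0,0,0],[0,0,-2,0,0,0]]}}

```text
t: 20.43
eef_pos: [0.5087, -0.4118, 0.1853]
eef_rot: [0.32, 0.948, 0.0, -0.0]
force: [0.1, -0.2, -1.3]
width: 0.191
finger_force: 35.0
```

```bash
python3 - <<'E'
from h import *
ft(2)
c=cam('side');P=cloud(c);q=P[200:370,220:340].reshape(-1,3);q=q[(q[:,0]>.55)&(q[:,0]<.8)&(q[:,1]<-.42)&(q[:,2]>.15)];print(len(q),np.percentile(q[:,2],[50,90,98,100]),q[q[:,2].argmax()])
E
```

```text
tool F [-0.06 -0.34  0.29] T [ 0.072 -0.165 -0.01 ] p [ 0.509  -0.4121  0.1859]
t 20.53 p [ 0.5091 -0.4122  0.1859] yaw 142.7 tilt 0.02 F [-0.77 -0.49 -0.05] T [ 0.09 -0.17 -0.03] w 0.189 ff 35.0 J [-0.85  0.59  1.38 -0.    1.17 -1.77]
2701 [0.23631466 0.28763358 0.29307046 0.29811188] [ 0.55053854 -0.42204825  0.29811188]
```

Lid is up (top at about 0.295). Now lift out and carry back.

{"name": "arm_command", "arguments": {"plan": [[0,0,-5,0,0,0],[0,0,-6,0,0,0],[0,0,-7,0,0,0],[0,0,-7,0,0,0],[0,0,-7,0,0,0],[0,0,-7,0,0,0],[0,0,-7,0,0,0],[0,0,-7,0,0,0],[0,0,-7,0,0,0],[0,0,-2,0,0,0]]}}

```text
t: 21.42
eef_pos: [0.5094, -0.4126, 0.2494]
eef_rot: [0.32, 0.948, -0.001, 0.001]
force: [0.0, 0.3, -1.4]
width: 0.191
finger_force: 35.0
```

```bash
python3 - <<'E'
from h import *
ft(2)
go([.4643,.0263,.248],75,20)
E
```

```text
tool F [ 0.11 -0.3  -0.08] T [ 0.043 -0.175 -0.044] p [ 0.5093 -0.4125  0.2488]
t 21.52 p [ 0.5092 -0.4123  0.2484] yaw 142.7 tilt 0.08 F [-0.64 -0.13 -0.05] T [ 0.06 -0.15 -0.04] w 0.186 ff 35.0 J [-0.85  0.53  1.31 -0.    1.3  -1.77]
rows 20 shift [22.61  5.94  0.  ] turn [0.     0.0001 0.0591] deg/row 3.39
```

{"name": "arm_command", "arguments": {"plan": [[22.6,6,0,0,0,0.059],[22.6,6,0,0,0,0.059],[22.6,6,0,0,0,0.059],[22.6,6,0,0,0,0.059],[22.6,6,0,0,0,0.059],[22.6,6,0,0,0,0.059],[22.6,6,0,0,0,0.059],[22.6,6,0,0,0,0.059],[22.6,6,0,0,0,0.059],[22.6,6,0,0,0,0.059]]}}

```text
t: 22.35
eef_pos: [0.4194, -0.1981, 0.2473]
eef_rot: [0.583, 0.813, 0.0, -0.001]
force: [-0.5, 0.2, -0.2]
width: 0.19
finger_force: 35.0
```

{"name": "arm_command", "arguments": {"plan": [[22.6,6,0,0,0,0.059],[22.6,6,0,0,0,0.059],[22.6,6,0,0,0,0.059],[22.6,6,0,0,0,0.059],[22.6,6,0,0,0,0.059],[22.6,6,0,0,0,0.059],[22.6,6,0,0,0,0.059],[22.6,6,0,0,0,0.059],[22.6,6,0,0,0,0.059],[22,6,0,0,0,0.059]]}}

```text
t: 23.18
eef_pos: [0.4644, 0.0276, 0.2474]
eef_rot: [0.794, 0.608, -0.0, -0.0]
force: [-0.7, 0.4, -0.8]
width: 0.188
finger_force: 35.0
```

```bash
python3 - <<'E'
from h import *
ft(3); go([.4643,.0263,.248],75.1,5)
E
```

```text
tool F [ 0.73 -0.1  -0.14] T [ 0.005 -0.094  0.014] p [0.4657 0.0287 0.2475]
t 23.33 p [0.4648 0.0272 0.2474] yaw 75.3 tilt 0.04 F [-0.45 -0.01  0.24] T [-0.06 -0.06 -0.01] w 0.19 ff 35.0 J [-0.18  0.26  1.77 -0.    1.11  0.07]
rows 5 shift [-0.21 -0.05 -0.13] turn [-0.0001  0.0001  0.0008] deg/row 0.04
```

{"name": "arm_command", "arguments": {"plan": [[-0.5,0,0,0,0,0],[-0.5,0,5,0,0,0],[0,0,10,0,0,0],[0,0,10,0,0,0],[0,0,10,0,0,0],[0,0,10,0,0,0],[0,0,10,0,0,0],[0,0,10,0,0,0],[0,0,8,0,0,0],[0,0,2,0,0,0]]}}

```text
t: 24.17
eef_pos: [0.4632, 0.0246, 0.1713]
eef_rot: [0.793, 0.609, -0.001, -0.001]
force: [0.3, 0.4, -0.1]
width: 0.187
finger_force: 35.0
```

```bash
python3 - <<'E'
from h import *
import pickle
ft(3);c=cam('wrist');pickle.dump(c,open('w7.pkl','wb'))
o=cv2.resize(c['image'][120:270,180:330],None,fx=4,fy=4,interpolation=cv2.INTER_CUBIC);cv2.imwrite('pics/w7.png',o[...,::-1])
E
```

```text
tool F [-0.    0.09  0.55] T [-0.042 -0.091  0.009] p [0.464  0.0248 0.1721]
t 24.32 p [0.4645 0.0248 0.1727] yaw 75.1 tilt 0.01 F [ 0.11 -0.68 -0.07] T [-0.04 -0.08 -0.  ] w 0.189 ff 35.0 J [-0.19  0.37  1.86 -0.    0.91  0.07]
```

View pics/w7.png

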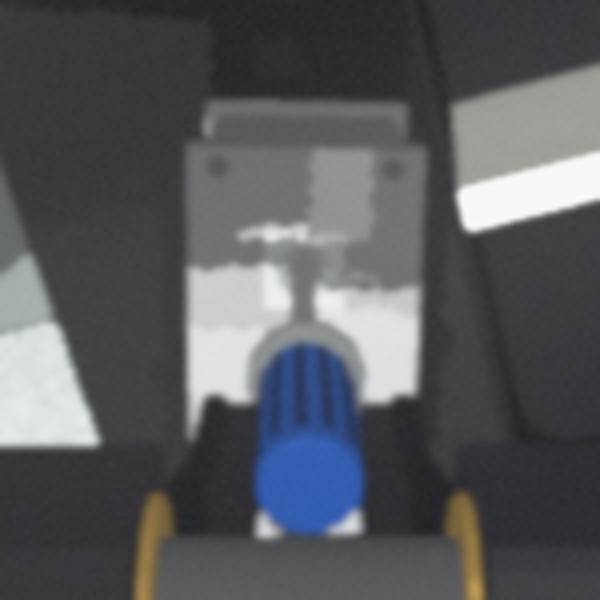

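The pin is centred on the stand plate, with the shaft at column about 303 against a stand centre of about 305, and its tip is just above the socket mouth near (303,250). I'll lower it gently.

{"name": "arm_command", "arguments": {"plan": [[0.5,0,0,0,0,0],[0.5,0,1.5,0,0,0],[0,0,2,0,0,0],[0,0,2,0,0,0],[0,0,2,0,0,0],[0,0,2,0,0,0],[0,0,2,0,0,0],[0,0,2,0,0,0],[0,0,2,0,0,0],[0,0,0,0,0,0]]}}

```text
t: 25.2
eef_pos: [0.4645, 0.0262, 0.1567]
eef_rot: [0.793, 0.609, -0.0, -0.0]
force: [0.4, 0.6, -1.0]
width: 0.188
finger_force: 35.0
```

```bash
python3 - <<'E'
from h import *
ft(3)
E
```

```text
tool F [-0.52 -0.44  0.68] T [-0.046 -0.069  0.012] p [0.4647 0.0262 0.157 ]
t 25.35 p [0.4648 0.0262 0.1571] yaw 75.1 tilt 0.0 F [-0.7   0.59 -0.51] T [-0.08 -0.05 -0.03] w 0.189 ff 35.0 J [-0.18  0.4   1.88 -0.    0.86  0.08]
```

In the bore without contact. Continue down.

{"name": "arm_command", "arguments": {"plan": [[0,0,2,0,0,0],[0,0,4,0,0,0],[0,0,5,0,0,0],[0,0,6,0,0,0],[0,0,6,0,0,0],[0,0,6,0,0,0],[0,0,6,0,0,0],[0,0,6,0,0,0],[0,0,4,0,0,0],[0,0,2,0,0,0]]}}

```text
t: 26.18
eef_pos: [0.4644, 0.0263, 0.1093]
eef_rot: [0.793, 0.609, -0.0, -0.0]
force: [0.6, -0.7, -0.2]
width: 0.187
finger_force: 35.0
```

```bash
python3 - <<'E'
from h import *
ft(3)
E
```

```text
tool F [0.34 0.24 0.75] T [-0.026 -0.071 -0.017] p [0.4645 0.0263 0.1097]
t 26.33 p [0.4648 0.0262 0.11  ] yaw 75.1 tilt 0.02 F [ 0.16  0.89 -1.03] T [ 0.   -0.09  0.03] w 0.185 ff 35.0 J [-0.18  0.48  1.92  0.    0.74  0.08]
```

5.5 mm to go, done slowly.

{"name": "arm_command", "arguments": {"plan": [[0,0,0.7,0,0,0],[0,0,0.7,0,0,0],[0,0,0.7,0,0,0],[0,0,0.7,0,0,0],[0,0,0.7,0,0,0],[0,0,0.7,0,0,0],[0,0,0.6,0,0,0],[0,0,0.4,0,0,0],[0,0,0,0,0,0],[0,0,0,0,0,0]]}}

```text
t: 27.17
eef_pos: [0.4648, 0.0262, 0.1049]
eef_rot: [0.793, 0.609, -0.0, -0.0]
force: [-0.5, -0.1, -0.8]
width: 0.189
finger_force: 35.0
```

```bash
python3 - <<'E'
from h import *
ft(3)
E
```

```text
tool F [0.07 0.1  0.83] T [-0.029 -0.071 -0.014] p [0.4648 0.0262 0.105 ]
t 27.32 p [0.4648 0.0262 0.105 ] yaw 75.1 tilt 0.0 F [-0.51  0.9  -2.47] T [-0.07 -0.06 -0.06] w 0.184 ff 35.0 J [-0.18  0.49  1.93 -0.    0.72  0.08]
```

{"name": "arm_command", "arguments": {"plan": [[0,0,0.3,0,0,0],[0,0,0.2,0,0,0],[0,0,0,0,0,0],[0,0,0,0,0,0],[0,0,0,0,0,0],[0,0,0,0,0,0],[0,0,0,0,0,0],[0,0,0,0,0,0],[0,0,0,0,0,0],[0,0,0,0,0,0]]}}

```text
t: 28.15
eef_pos: [0.4648, 0.0262, 0.1044]
eef_rot: [0.793, 0.609, 0.0, 0.0]
force: [-0.3, 0.4, -0.4]
width: 0.19
finger_force: 35.0
```

{"name": "arm_command", "arguments": {"plan": [[0,0,0,0,0,0],[0,0,0,0,0,0],[0,0,0,0,0,0],[0,0,0,0,0,0],[0,0,0,0,0,0],[0,0,0,0,0,0],[0,0,0,0,0,0],[0,0,0,0,0,0],[0,0,0,0,0,0],[0,0,0,0,0,0]], "jaw": 0}}

```text
t: 28.98
eef_pos: [0.4648, 0.0262, 0.1045]
eef_rot: [0.793, 0.609, -0.0, 0.0]
force: [0.1, -0.9, -0.3]
width: 0.87
finger_force: 0.0
```

{"name": "arm_command", "arguments": {"plan": [[0,0,0,0,0,0],[0,0,0,0,0,0],[0,0,0,0,0,0],[0,0,0,0,0,0],[0,0,0,0,0,0],[0,0,0,0,0,0],[0,0,0,0,0,0],[0,0,0,0,0,0],[0,0,0,0,0,0],[0,0,0,0,0,0]]}}

```text
t: 29.82
eef_pos: [0.4648, 0.0262, 0.1045]
eef_rot: [0.793, 0.609, 0.0, 0.0]
force: [-0.6, 0.4, -0.3]
width: 1.0
finger_force: 0.0
```

```bash
python3 - <<'E'
from h import *
ft(1)
E
```

```text
tool F [ 0.17 -0.16 -0.18] T [-0.019 -0.075  0.018] p [0.4648 0.0262 0.1045]
t 29.87 p [0.4648 0.0262 0.1045] yaw 75.1 tilt 0.0 F [-0.11  0.21  0.18] T [-0.02 -0.08  0.02] w 0.999 ff 0.0 J [-0.18  0.49  1.93  0.    0.72  0.08]
```

Retreat straight up, then back in tool −x to the first viewing spot to check the pin and lid.

{"name": "arm_command", "arguments": {"plan": [[0,0,-5,0,0,0],[0,0,-10,0,0,0],[0,0,-18,0,0,0],[0,0,-24,0,0,0],[0,0,-24,0,0,0],[0,0,-24,0,0,0],[0,0,-24,0,0,0],[-15,0,-24,0,0,0],[-25,0,-15,0,0,0],[-25,0,-9,0,0,0]]}}

```text
t: 30.7
eef_pos: [0.4487, -0.037, 0.2841]
eef_rot: [0.792, 0.61, 0.001, 0.002]
force: [0.5, -0.1, 0.6]
width: 0.999
finger_force: 0.0
```

```bash
python3 - <<'E'
from h import *
cam('wrist');cam('wrist');c=cam('wrist');st()
h=cv2.cvtColor(c['image'],cv2.COLOR_RGB2HSV);P=cloud(c)
m=cv2.inRange(h,(100,120,60),(130,255,255));k,l,s,ce=cv2.connectedComponentsWithStats(m)
for i in range(1,k):
    if s[i,4]>30: print(s[i],ce[i],np.nanmedian(P[l==i],0),np.nanpercentile(P[l==i][:,2],[5,95]),plane(c,[ce[i]],.126))
s=cam('side');Q=cloud(s);q=Q[200:370,190:340].reshape(-1,3);q=q[(q[:,0]>.45)&(q[:,0]<.85)&(q[:,1]<-.4)&(q[:,2]>.15)];print(len(q),np.percentile(q[:,2],[50,98,100]))
a=cv2.resize(s['image'][130:350,180:340],None,fx=2.5,fy=2.5);b=cv2.resize(c['image'][40:260,180:340],None,fx=2.5,fy=2.5)
cv2.imwrite('pics/end.png',np.hstack([a,b])[...,::-1])
E
```

```text
t 30.85 p [ 0.4483 -0.0377  0.2826] yaw 74.9 tilt 0.15 F [ 0.4   0.22 -0.2 ] T [-0.01 -0.11 -0.  ] w 1.0 ff 0.0 J [-0.33  0.19  1.76  0.    1.19 -0.07]
[ 483    0   29   78 1417] [499.4805928   36.99647142] [0.82977597 0.0373608  0.02523119] [0.00887496 0.03842165] [[0.74442315 0.03833255 0.126     ]]
[248 112  14  14 159] [254.25786164 118.51572327] [0.46394412 0.02486332 0.12515192] [0.12394386 0.12646374] [[0.46392342 0.02495154 0.126     ]]
[348 299  11   6  49] [352.97959184 301.87755102] [ 0.53658871 -0.27116078  0.11540352] [0.11091472 0.25597719] [[ 0.53506932 -0.26169222  0.126     ]]
2708 [0.23607262 0.29274405 0.29926531]
```

View pics/end.png

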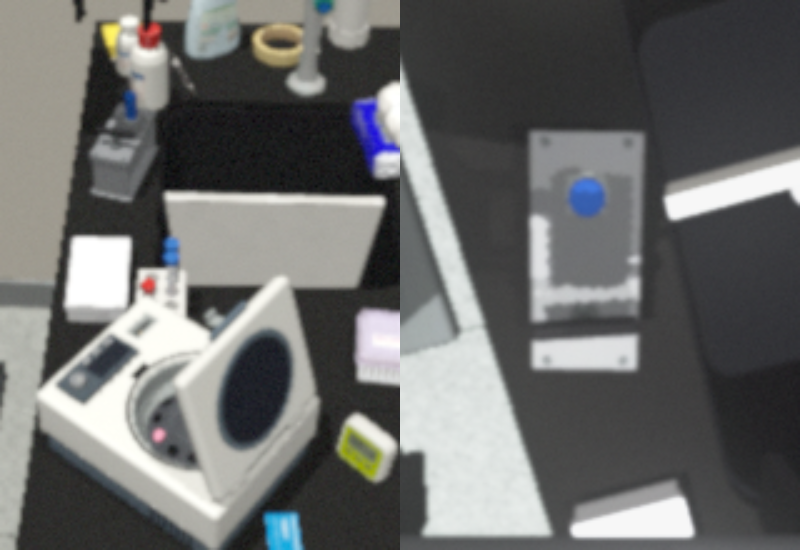

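The lid is open (top at about 0.295) and the pin head is back at (0.464, 0.025, 0.125), its original place and height. The key's dark T and the bystanders haven't moved.

```bash
python3 -c "
from h import *
print(order.finish_job())"
```

```text
the job is handed in; nothing more can be done
None
```

I pressed the hidden latch at about 8 N until the lid sprang fully open, put the release pin back upright in its own socket down to the flange, and handed the job in at about 31 s; the judge returned no verdict.

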